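# Take the blade cap off the slicer

## Robot

A 6-joint arm with a two-finger parallel gripper is mounted at the origin on the work surface. World frame = base frame: x ahead of the robot, y to its left, z up, the work surface at z = 0. Lengths are in m, angles in rad, forces in N, time in s.
With the tool pointing down it reaches from about 0.275 to 1 m from the base axis. Payload 8.4 kg.
Tool frame: the origin (TCP) lies on the centre line of the jaws, within the pads' length; the fingertips stand 17 mm ahead of it and the grasp point (between the pads) lies 2 mm behind it (bot.tcp_to_tips is the y of the fingertips in the tool frame, in m); y points along the fingers, z is the direction in which the jaws open and shut, and the axes are right-handed (so a half turn about y gives the same grasp; the last joint's range is limited). The gripper opens to 85 mm and grips with 20 to 120 N. Pads are 22 mm wide; open, the fingers measure 114 mm over their backs; the gripper's body (76 mm by 85 mm) begins 54 mm behind the grasp point. The pads swing forward as they close: fully open they stand 13 mm farther back than shut.
Start: joints at [1.116, 0.353, 1.633, -0, 1.155, -0.002], TCP at [0.273, 0.562, 0.248] pointing down, gripper open.
Joint ranges: [-2.63, 2.63], [-0.92, 2.1], [0.06, 2.66], [-1.3, 4.44], [0, 2.69], [-3.02, 3.02]. Speed limits (rad/s): [2.22, 2.22, 2.79, 3.14, 3.14, 3.14].

## Interface

Orientations are given as a unit quaternion [x, y, z, w].
In Python, from workcell import bot, hand, kinematics, get_obs, vision, hand_in gives the robot as it stands. The module is installed in compiled form; this text tells all that it offers. Calls block until the motion is done:
- bot.reach(position, orientation): joint-space move of the TCP to a pose.
- bot.servo_line(position, ori=None, velocity=0.15): straight line of the TCP; ori=None keeps the orientation; velocity is the mean speed in m/s.
- bot.goto_joints(angles): joint-space move.
- hand.move_gripper(opening, strength=None): finger opening in m; strength is the grip in N (None keeps the last); returns when the fingers have stopped.
- bot.dwell(seconds).
- kinematics.solve_ik(position, orientation): joint angles nearest the present ones, or None.
- get_obs(): the state.
- vision.read_camera(name): name is "scene" or "top"; returns a dict with "frame" (384x512x3 uint8, red, green, blue), "intrinsics" (3x3 intrinsics, pixels), "dist" ([k1, k2, p1, p2, k3] as OpenCV has them; the pictures are not rectified), "view" (4x4, takes a point from world to camera coordinates). Camera axes: x right, y down, z forward; pixel columns grow to the right and rows downward; lengths in m; the calibration is good to about 2 mm. A picture is of the moment at which its call begins. There is no depth.
A pose or a line that the arm cannot do raises bot.IKError and nothing moves.
- hand_in(): hands the job in, once; it reports no verdict.
The state is a dict: "time_s": time; "joint_pos": joint angles; "joint_vel": joint speeds; "joint_efforts": joint torques, N m; "position": TCP position; "orientation": TCP orientation; "wrist_force": force on the tool from outside, world axes, zero at the start; "ft_torque": the same for the moment, N m; "gripper_width": finger opening in m.
Only numpy, scipy, OpenCV 4.12 (cv2) and the standard library are available. Lean on these libraries where they do the work, as an engineer would, in place of code of your own. Each camera call takes 0.05 s, during which the arm holds its last target.

## Task

Slide the clear guard of the bench slicer fully aside, then take off the blue cap that holds the blade disc on its spindle. Nobody remembers which way its thread goes: try turning it one way, and if it comes up against a stop turn it the other way until it is free. Finish holding the cap upright in the gripper, still and lifted well clear above its seat (about 10 cm), with the guard left open, and leave the things standing around the slicer where they are.

Things in the scene. Friction and masses are not known exactly. Their poses are not given: they have to be found in the camera images.
- slicer: White bench slicer, fixed. Origin: on the table, on the vertical axis of spindle and cap; z up. Housing: box 220 mm along its x (-110 to 110), 360 mm along its y (-120 to 240), top 100 mm above the table (126 at the grey motor hump round y = 165). The cap sits on a steel disc, 150 mm across, top 106 mm above the table. Two low guard rails run along y at x = -85 and 85 mm.
- guard (a joint): Slide of the clear guard, m: 0 = centred over the cap; grows along the slicer's +y to 0.17 at its end stop (fully aside). Starts 0 to 0.025, stays where left; friction 2 N plus 8 N per m/s. The guard is a bridge 176 mm (x) by 120 mm (y) on two side walls, plate top 178 mm above the table, its underside 5 mm above the cap's knob.
- guard_grip (a point): Middle of the top of the guard's red handle, 216 mm above the table. The handle is an upright bar in the middle of the guard's plate: 60 mm long along the slicer's x, 14 mm thick along y, 38 mm tall above the plate.
- cap: Blue cap, 0.16 kg, on the slicer's spindle. Origin: centre of its underside; z up; starts with its x along the slicer's x (within 3 deg). Coarse quick thread, its hand unseen and differing between starts. Wrong way: hard stop after 3 to 15 deg. Right way: turns easily; lifts straight off once turned 40 to 120 deg, until then lifts only 2 mm. It does not rise by turning.
- cap_grip (a point): Middle of the top of the cap's knob, 61 mm above the cap's underside (167 mm above the table when seated). The knob is an upright cylinder 30 mm across and 29 mm tall on the cap's round body, which is 68 mm across and 32 mm tall. White marks on top of knob and body run along the cap's x. At the hard stop the fingers slip round the knob and the cap may hop back a few degrees.
- bowl: Steel bowl, loose, 120 mm across, 55 mm tall, on the table at the slicer's -y end. Origin at its underside. Leave it alone.
- sauce: Yellow squeeze bottle, loose, 56 mm across, 135 mm tall, on the table at the slicer's -y end. Origin at its underside. Leave it alone.
- tub: Red jar with a white lid, loose, 84 mm across, 90 mm tall, on the table at the slicer's +y end. Origin at its underside. Leave it alone.

How it is judged:
By the outcome, as a careful person would: the job done as asked, in the order asked, and still so for the second after the job is handed in, while the arm keeps its last pose, push and grip.
It also fails if it takes over 58 s, if anything falls off the work surface, if the arm or the gripper's body presses on something with over 40 N, if the wrist force passes 120 N, or if a joint passes its speed limit or range.

## Working session

There is one attempt and no reset: what is moved stays moved. The work goes in short steps, each a Python script; the robot and the scene stay as the last script left them, time stands still between calls to the robot, and variables do not carry over. Pictures are saved under pics/ and viewed, and the job is handed in when it is done.

```bash
mkdir -p pics
cat > h.py <<'E'
import numpy as np, cv2
from workcell import bot, hand, kinematics, get_obs, vision, hand_in
def shot(cam,name,crop=None,scale=1):
    d=vision.read_camera(cam); im=d["frame"][:,:,::-1]
    if crop: im=im[crop[1]:crop[3],crop[0]:crop[2]]
    if scale!=1: im=cv2.resize(im,None,fx=scale,fy=scale,interpolation=cv2.INTER_CUBIC)
    cv2.imwrite(f"pics/{name}.png",im); return d
def ray(d,px,z):
    u=cv2.undistortPoints(np.array([[px]],float),np.array(d["intrinsics"]),np.array(d["dist"]))[0,0]
    V=np.array(d["view"]);R=V[:3,:3];c=-R.T@V[:3,3];r=R.T@np.array([u[0],u[1],1]);return c+r*(z-c[2])/r[2]
def proj(d,P):
    V=np.array(d["view"]);p,_=cv2.projectPoints(np.atleast_2d(np.array(P,float)),cv2.Rodrigues(V[:3,:3])[0],V[:3,3],np.array(d["intrinsics"]),np.array(d["dist"]));return p[:,0]
E
python3 - <<'E'
from h import *
import pickle
for c in("scene","top"):
    d=shot(c,c+"0",None,1.5); pickle.dump(dict(d),open(c+".pkl","wb")); V=d["view"];print(c,-V[:3,:3].T@V[:3,3])
o=get_obs();print(o["time_s"],o["position"],o["orientation"],o["wrist_force"],bot.tcp_to_tips)
E
```

```text
scene [ 1.10849035 -0.46629761  0.67051908]
top [ 0.44653039 -0.00676383  1.08028747]
0.1 [0.27323436 0.56167812 0.24764753] [ 0.68947802 -0.15881846  0.15861763 -0.68864883] [0.33315153 0.30090918 0.09245207] 0.017
```

View pics/scene0.png

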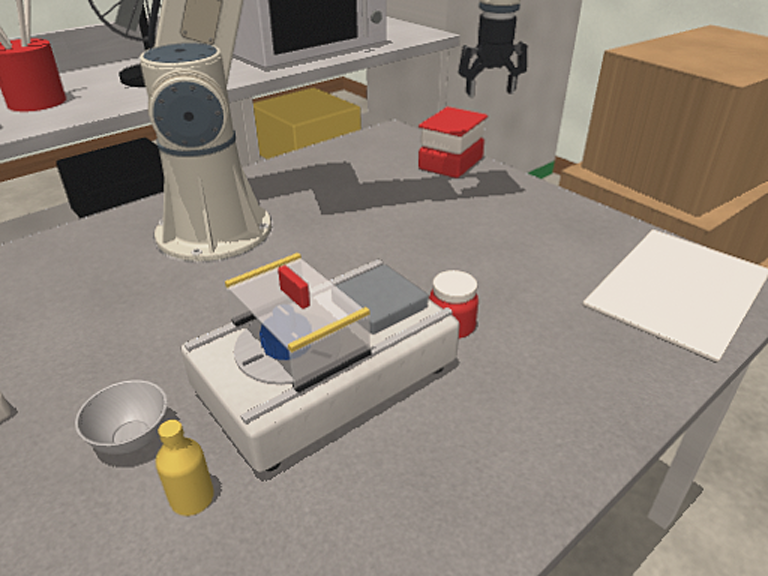

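View pics/top0.png

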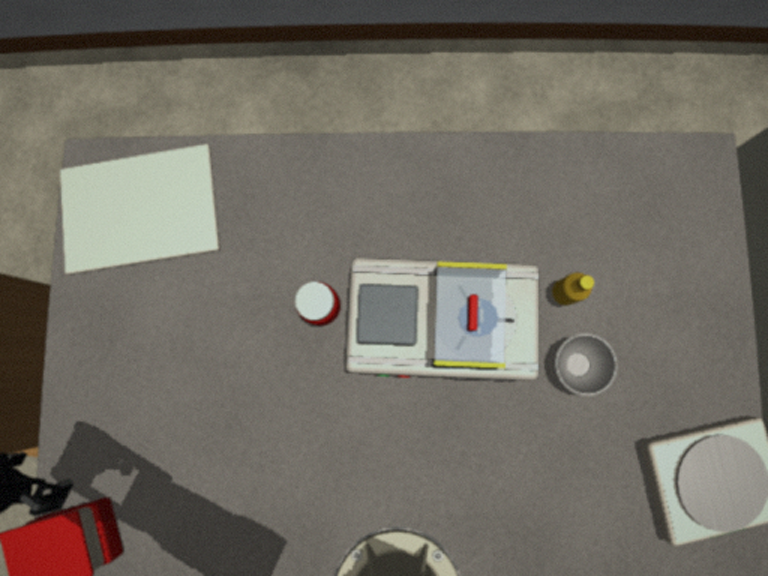

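The top view shows the slicer near (445,318) in the 1.5x picture. The motor hump is on the left, so slicer +y is about world +y. The red handle is at (473,313), the tub at (317,303), and the bottle and bowl are on the right. I'll enlarge this to read the corners.

Run:
```python
import pickle,cv2
im=pickle.load(open("top.pkl","rb"))["frame"][:,:,::-1]
cv2.imwrite("pics/topc.png",cv2.resize(im[165:260,225:365],None,fx=5.5,fy=5.5,interpolation=cv2.INTER_CUBIC))
im=pickle.load(open("scene.pkl","rb"))["frame"][:,:,::-1]
cv2.imwrite("pics/scenec.png",cv2.resize(im[165:320,115:325],None,fx=3.8,fy=3.8,interpolation=cv2.INTER_CUBIC))
```

```text
(no output)
```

View pics/topc.png

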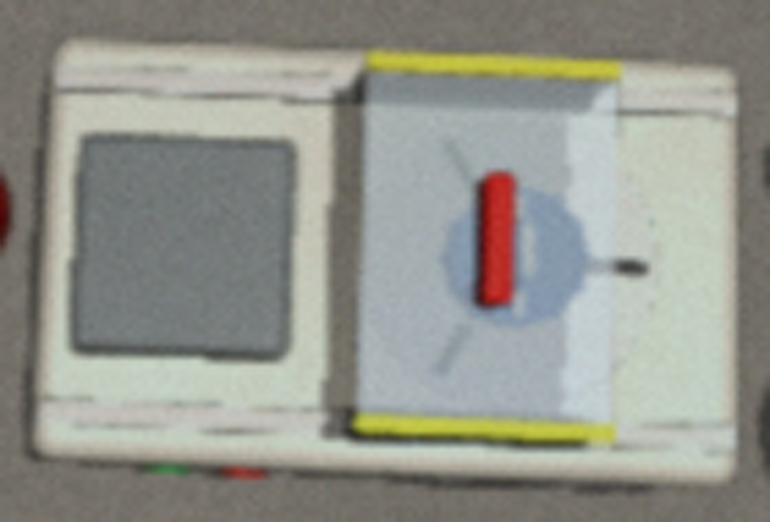

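View pics/scenec.png

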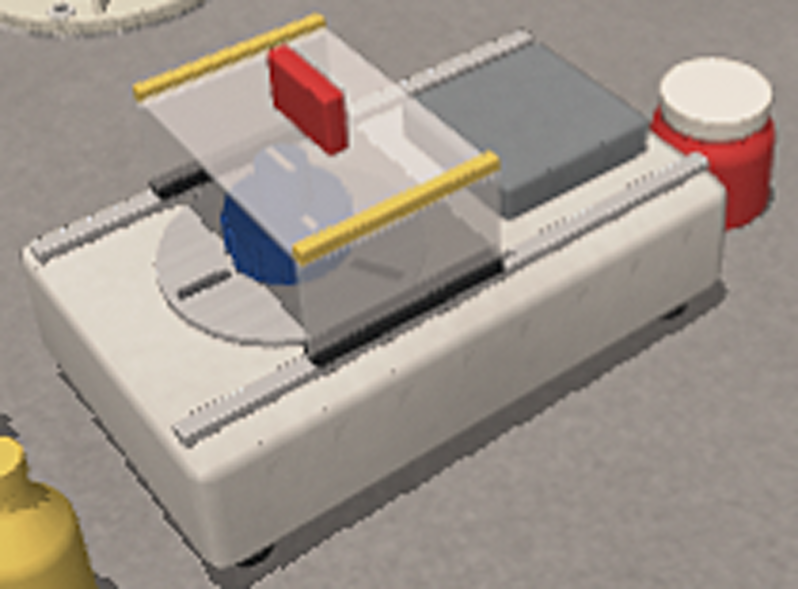

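```bash
cat > fit.py <<'E'
from h import *
import pickle
from scipy.optimize import least_squares
T=pickle.load(open("top.pkl","rb"));S=pickle.load(open("scene.pkl","rb"))
ct=lambda p:((p[0]+.5)/5.5-.5+225,(p[1]+.5)/5.5-.5+165)
cs=lambda p:((p[0]+.5)/3.8-.5+115,(p[1]+.5)/3.8-.5+165)
def W(q,p): c,s=np.cos(q[2]),np.sin(q[2]);return [q[0]+c*p[0]-s*p[1],q[1]+s*p[0]+c*p[1],p[2]]
top=[((56,40),(.11,.24,.1)),((740,66),(.11,-.12,.1)),((738,484),(-.11,-.12,.1)),((33,460),(-.11,.24,.1))]
def res(q):
    return np.concatenate([proj(T,W(q,p))[0]-ct(x) for x,p in top])
r=least_squares(res,[.45,0,0]);q=r.x
print(q,np.degrees(q[2]),r.fun.round(2))
h=[ray(T,ct(x),.216) for x in [(503,176),(492,303)]]; print("handle",h)
b=ray(T,ct((516,258)),.138);print("body",b)
for g in (0,.01,.02): print(g,W(q,(0,g,.216)))
for c,d,im0,f in(("t",T,"topc",lambda p:((p[0]+.5-225)*5.5-.5,(p[1]+.5-165)*5.5-.5)),("s",S,"scenec",lambda p:((p[0]+.5-115)*3.8-.5,(p[1]+.5-165)*3.8-.5))):
    im=cv2.imread(f"pics/{im0}.png")
    th=np.linspace(0,6.28,40)
    for R,z,col in((.034,.138,(0,255,0)),(.075,.106,(0,0,255)),(.015,.167,(0,255,255))):
        P=[W(q,(R*np.cos(t),R*np.sin(t),z)) for t in th]
        cv2.polylines(im,[np.array([f(p) for p in proj(d,P)]).astype(int)],False,col,1)
    P=[W(q,(sx*.11,y,.1)) for sx,y in((1,.24),(1,-.12),(-1,-.12),(-1,.24),(1,.24))]
    cv2.polylines(im,[np.array([f(p) for p in proj(d,P)]).astype(int)],False,(255,0,255),1)
    g=.012
    for z,hx,hy in((.216,.03,.007),(.178,.088,.06)):
        P=[W(q,(a*hx,g+e*hy,z)) for a,e in((1,1),(1,-1),(-1,-1),(-1,1),(1,1))]
        cv2.polylines(im,[np.array([f(p) for p in proj(d,P)]).astype(int)],False,(255,255,0),1)
    cv2.imwrite(f"pics/ov_{c}.png",im)
E
python3 fit.py
```

```text
[ 0.5307629  -0.14957798 -0.04095356] -2.3464663133531385 [-1.22 -0.95  0.96 -1.16  1.2   1.28 -0.96  0.6 ]
handle [array([ 0.56040544, -0.13065859,  0.216     ]), array([ 0.50318246, -0.12442405,  0.216     ])]
body [ 0.53023817 -0.14725199  0.138     ]
0 [np.float64(0.530762900448778), np.float64(-0.14957797791465122), 0.216]
0.01 [np.float64(0.5311723216094574), np.float64(-0.13958636271423502), 0.216]
0.02 [np.float64(0.5315817427701367), np.float64(-0.12959474751381883), 0.216]
```

View pics/ov_t.png

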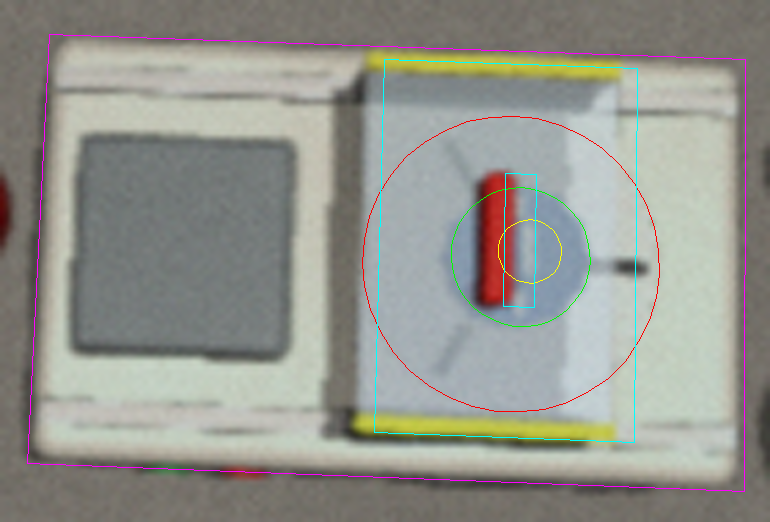

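View pics/ov_s.png

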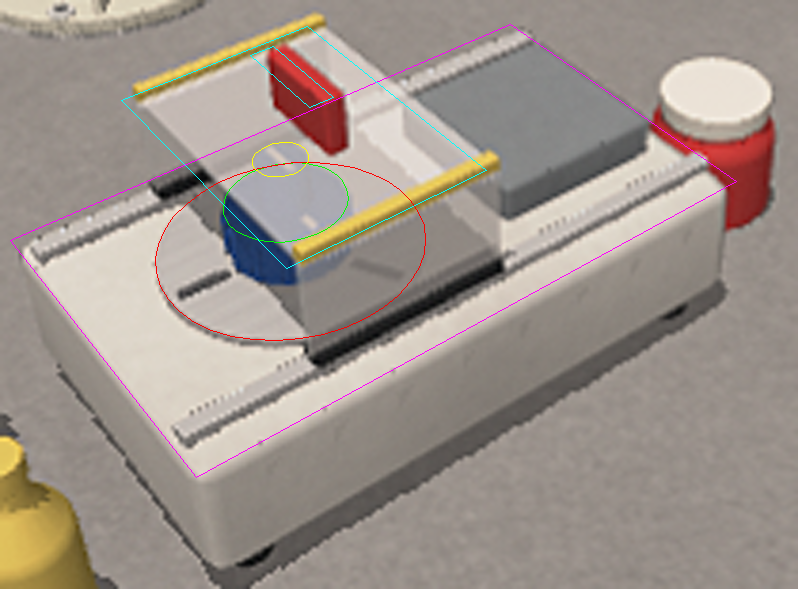

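Overlay check:
- The disc and cap rings match both views, so the spindle is at about (0.530,-0.148) with yaw about -2.3°.
- The guard handle sits about 10 mm further along +y than the drawn 0.012, at about (0.5317,-0.1275).

Next I'll grip the handle.

```bash
cat >> h.py <<'E'
from scipy.spatial.transform import Rotation as Ro
Q=np.array([.5303,-.148,np.radians(-2.3)])
def SW(x,y,z): c,s=np.cos(Q[2]),np.sin(Q[2]);return np.array([Q[0]+c*x-s*y,Q[1]+s*x+c*y,z])
def down(a):
    z=np.array([np.cos(a),np.sin(a),0]);y=np.array([0,0,-1.]);x=np.cross(y,z);return Ro.from_matrix(np.stack([x,y,z],1)).as_quat()
def st(*a):
    o=get_obs();print(*a,"t",round(o["time_s"],2),"p",np.round(o["position"],4),"F",np.round(o["wrist_force"],1),"M",np.round(o["ft_torque"],2),"w",round(o["gripper_width"],4),"j6",round(o["joint_pos"][5],3));return o
E
python3 - <<'E'
from h import *
for a in (Q[2]+np.pi/2,Q[2]-np.pi/2):
    print(a,kinematics.solve_ik(SW(0,.0205,.204),down(a)))
print(Ro.from_quat(get_obs()["orientation"]).as_matrix().round(3))
a=min((Q[2]+np.pi/2,Q[2]-np.pi/2),key=lambda a:abs(kinematics.solve_ik(SW(0,.0205,.204),down(a))[5]))
bot.reach(SW(0,.0205,.30),down(a)); st("above")
bot.servo_line(SW(0,.0205,.222),velocity=.15); st("low")
shot("scene","pre",(115,90,325,250),3.6)
E
```

```text
1.530653753999027 [-2.38374940e-01  2.80010404e-01  1.84600869e+00 -4.44089210e-16
  1.01557356e+00 -1.76902869e+00]
-1.610938899590766 [-2.38374940e-01  2.80010404e-01  1.84600869e+00 -4.44089210e-16
  1.01557356e+00  1.37256396e+00]
[[ 0.899 -0.001  0.437]
 [-0.437 -0.001  0.899]
 [-0.    -1.    -0.001]]
above t 2.71 p [ 0.5313 -0.1268  0.2999] F [-0.2  0.2  1.2] M [ 0.05  0.01 -0.02] w 0.0855 j6 1.372
low t 3.38 p [ 0.5316 -0.1274  0.2226] F [ 0.6 -0.8  0.6] M [-0.01 -0.08 -0.01] w 0.0854 j6 1.373
```

View pics/pre.png

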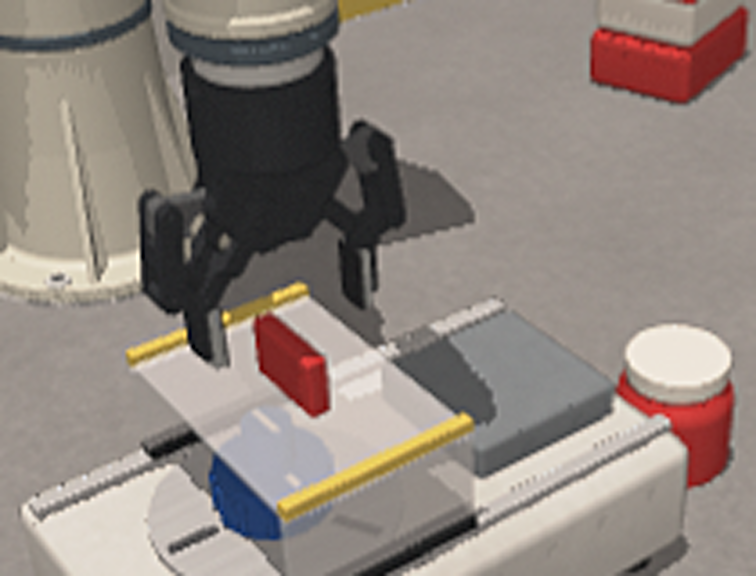

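The open fingers straddle the red handle, with the handle at about (290,365) and the fingertips at (215,360) and (360,305). I'll go down, grip and slide.

Run:
```python
from h import *
bot.servo_line(SW(0,.0205,.206),velocity=.1); st("down")
hand.move_gripper(0.0,30); st("grip")
bot.servo_line(SW(0,.14,.206),velocity=.12); st("slid")
y=.14
while y<.185:
    y+=.004; bot.servo_line(SW(0,y,.206),velocity=.04); o=st(round(y,3))
    c,s=np.cos(Q[2]),np.sin(Q[2]); 
    if abs(-s*o["wrist_force"][0]+c*o["wrist_force"][1])>12: break
shot("top","slid",(200,150,370,270),4.5)
```

```text
down t 3.73 p [ 0.531  -0.1275  0.2062] F [-0.4  0.1 -0.2] M [-0.02  0.04 -0.01] w 0.0856 j6 1.373
grip t 4.38 p [ 0.5312 -0.1276  0.2062] F [-1.  -1.   2.4] M [-0.05  0.16 -0.15] w 0.0134 j6 1.373
slid t 5.53 p [ 0.5364 -0.008   0.2062] F [3.3 2.  4.2] M [ 0.2  -0.37 -0.08] w 0.0136 j6 1.593
0.144 t 5.78 p [ 0.5365 -0.0043  0.2062] F [ 3.3 -0.7  3.8] M [-0.03 -0.63 -0.14] w 0.0133 j6 1.6
0.148 t 6.03 p [ 5.367e-01 -1.000e-04  2.062e-01] F [ 5.3 -0.4  5.1] M [-0.04 -0.76 -0.13] w 0.0133 j6 1.608
0.152 t 6.28 p [0.5369 0.004  0.2063] F [5.8 0.7 6. ] M [-0.   -0.77 -0.12] w 0.0135 j6 1.615
0.156 t 6.53 p [0.537  0.008  0.2062] F [4.8 0.8 4.8] M [ 0.03 -0.77 -0.12] w 0.0134 j6 1.623
0.16 t 6.78 p [0.5372 0.012  0.2062] F [4.9 0.1 4.8] M [ 0.08 -0.77 -0.19] w 0.0137 j6 1.63
0.164 t 7.03 p [0.5374 0.016  0.2062] F [5.3 0.2 5.2] M [ 0.05 -0.82 -0.14] w 0.0132 j6 1.638
0.168 t 7.28 p [0.5376 0.02   0.2062] F [6.7 0.7 4.4] M [ 0.07 -0.85 -0.14] w 0.0135 j6 1.645
0.172 t 7.53 p [0.5376 0.0215 0.2062] F [  5.5 -14.1   4.8] M [-1.99 -0.78 -0.19] w 0.0137 j6 1.652
```

View pics/slid.png

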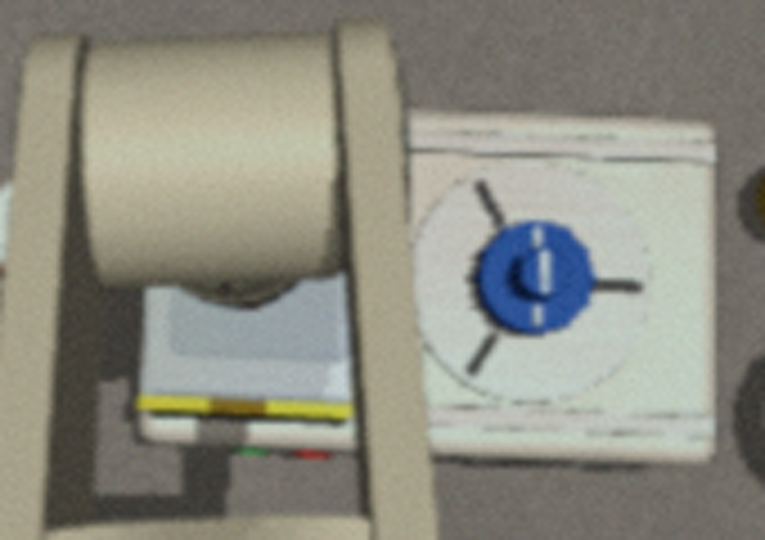

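The guard hit its end stop: 14 N at slide 0.17, and the cap is uncovered at (536,278) in this crop. I'll release the handle, rise and refine the cap centre.

Run:
```python
from h import *
hand.move_gripper(.085); st("rel")
p=np.array(get_obs()["position"]); bot.servo_line([p[0],p[1],.29],velocity=.2); st("up")
# park a little to the +y side for an unobstructed view
a=Ro.from_quat(get_obs()["orientation"])
d=vision.read_camera("top")
f=lambda c:((c[0]+.5)/4.5-.5+200,(c[1]+.5)/4.5-.5+150)
print("body",ray(d,f((536,278)),.138),"knobtop mark",ray(d,f((544,272)),.167))
shot("scene","s2",(140,170,300,300),4.8); import pickle
pickle.dump(dict(shot("top","t2",(280,180,350,240),11)),open("t2.pkl","wb"))
```

```text
rel t 8.27 p [0.5372 0.0239 0.206 ] F [ 0.5 -0.4  0.8] M [ 0.01  0.08 -0.01] w 0.0849 j6 1.653
up t 8.83 p [0.5368 0.0239 0.2893] F [ 0.4 -0.3 -0.9] M [-0.   -0.02  0.02] w 0.0851 j6 1.653
body [ 0.53053434 -0.14810083  0.138     ] knobtop mark [ 0.531416  -0.1484688  0.167    ]
```

View pics/t2.png

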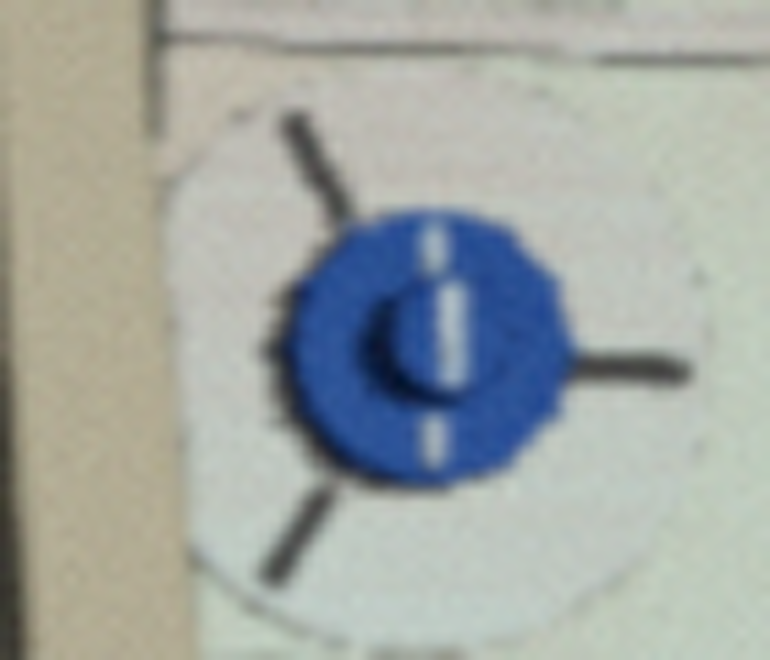

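View pics/s2.png

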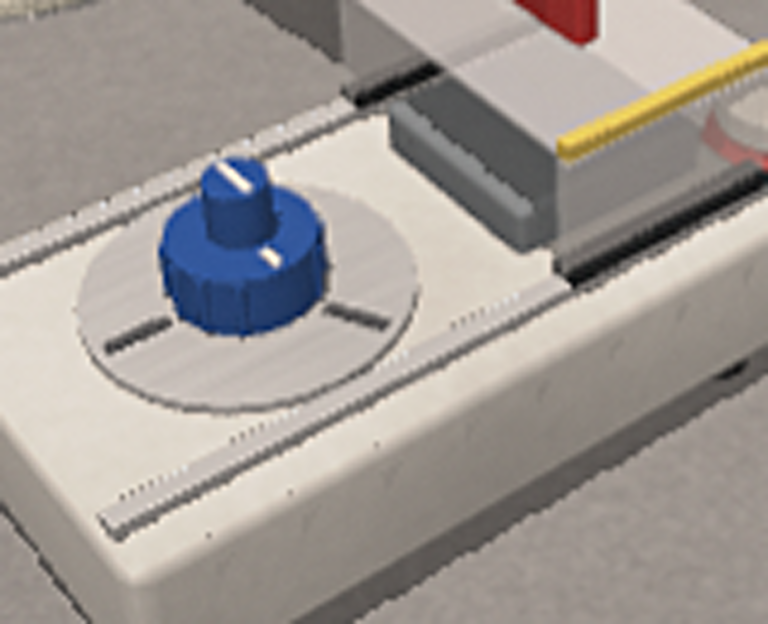

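The cap is centred at about (0.5306,-0.1481). The scene crop shows the knob clear and the guard well aside at (660,90). I'll grip the knob and test CCW in small steps.

Run:
```python
from h import *
C=[.5306,-.1481]; a0=np.arctan2(C[1],C[0])
bot.reach([*C,.27],down(a0)); st("above")
bot.servo_line([*C,.160],velocity=.15); st("down")
hand.move_gripper(0.0,45); o=st("grip")
j=np.array(o["joint_pos"]);j0=j.copy()
print(j0.round(4)); np.save("j0.npy",j0)
for k in range(1,9):
    j=j0.copy(); j[5]=j0[5]-np.radians(2.5*k); bot.goto_joints(j); o=st(2.5*k)
    if abs(o["ft_torque"][2])>.5: break
shot("scene","turn1",(140,150,300,280),4.8)
```

```text
above t 10.45 p [ 0.5306 -0.1478  0.2697] F [-0.4 -0.1  0.1] M [-0.03  0.05 -0.04] w 0.0852 j6 -0.002
down t 11.33 p [ 0.5312 -0.1482  0.1607] F [-0.4  0.6  0.8] M [0.05 0.   0.04] w 0.0848 j6 -0.003
grip t 11.88 p [ 0.5316 -0.1484  0.1607] F [ 2.7 -0.8  3.6] M [-0.17 -0.41 -0.06] w 0.0286 j6 -0.003
[-0.2749  0.3417  1.8712 -0.      0.9264 -0.0027]
2.5 t 12.13 p [ 0.5315 -0.1484  0.1607] F [-0.3  0.9  1.5] M [-0.03 -0.    0.08] w 0.0285 j6 -0.045
5.0 t 12.38 p [ 0.5315 -0.1484  0.1607] F [0.4 0.  3.7] M [-0.06  0.02  0.06] w 0.0284 j6 -0.088
7.5 t 12.63 p [ 0.5315 -0.1484  0.1607] F [-0.4  0.5  2.1] M [-0.05  0.03  0.06] w 0.0281 j6 -0.132
10.0 t 12.88 p [ 0.5315 -0.1484  0.1607] F [0.3 0.5 2.8] M [0.02 0.1  0.05] w 0.0281 j6 -0.175
12.5 t 13.13 p [ 0.5315 -0.1484  0.1607] F [0.4 0.7 2.8] M [0.09 0.05 0.07] w 0.0286 j6 -0.219
15.0 t 13.38 p [ 0.5316 -0.1484  0.1607] F [-0.5  0.   1.6] M [0.06 0.14 0.08] w 0.0283 j6 -0.262
17.5 t 13.63 p [ 0.5316 -0.1484  0.1607] F [0.4 0.4 3.2] M [0.   0.07 0.11] w 0.0284 j6 -0.306
20.0 t 13.88 p [ 0.5316 -0.1484  0.1607] F [-0.7 -0.   3.4] M [0.01 0.1  0.04] w 0.0283 j6 -0.35
```

View pics/turn1.png

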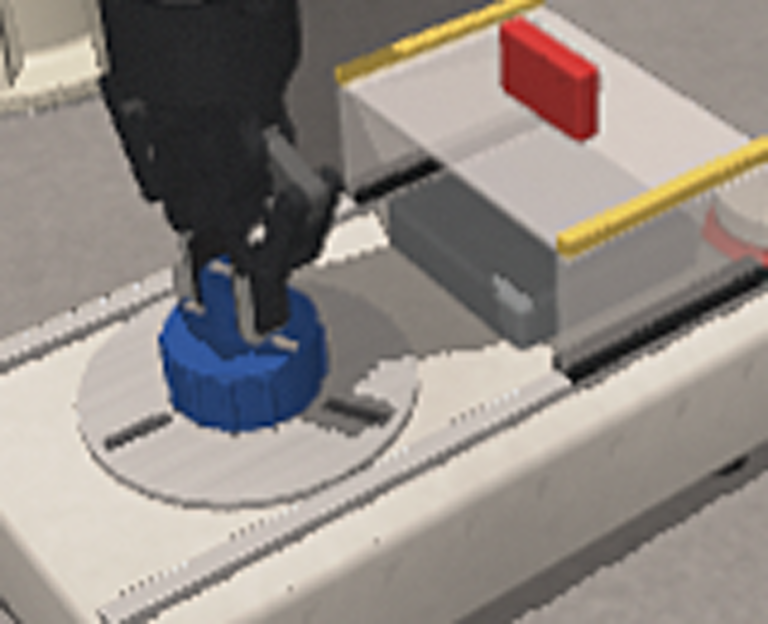

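It turned 20° CCW with only about 0.06 N m and no stop. The body mark has moved from about (270,353) to (288,345), so the cap turns with the fingers and this is the free direction. I'll continue.

Run:
```python
from h import *
j0=np.load("j0.npy")
for k in (45,70,95,115,130):
    j=j0.copy(); j[5]=j0[5]-np.radians(k); bot.goto_joints(j); o=st(k)
    if abs(o["ft_torque"][2])>.6: print("torque!");break
shot("scene","turn2",(140,150,300,280),4.8)
```

```text
45 t 14.43 p [ 0.5316 -0.1484  0.1607] F [0.3 0.6 2.8] M [-0.02  0.01  0.11] w 0.0286 j6 -0.784
70 t 14.93 p [ 0.5316 -0.1484  0.1607] F [-0.3 -0.4  2.7] M [0.07 0.01 0.13] w 0.0286 j6 -1.219
95 t 15.43 p [ 0.5316 -0.1484  0.1607] F [0.6 1.6 2.4] M [ 0.12 -0.06  0.05] w 0.0287 j6 -1.655
115 t 15.86 p [ 0.5315 -0.1484  0.1607] F [0.2 0.  2.5] M [0.17 0.06 0.01] w 0.0285 j6 -2.003
130 t 16.22 p [ 0.5315 -0.1484  0.1607] F [-0.1 -1.2  2.9] M [0.11 0.1  0.14] w 0.0287 j6 -2.264
```

View pics/turn2.png

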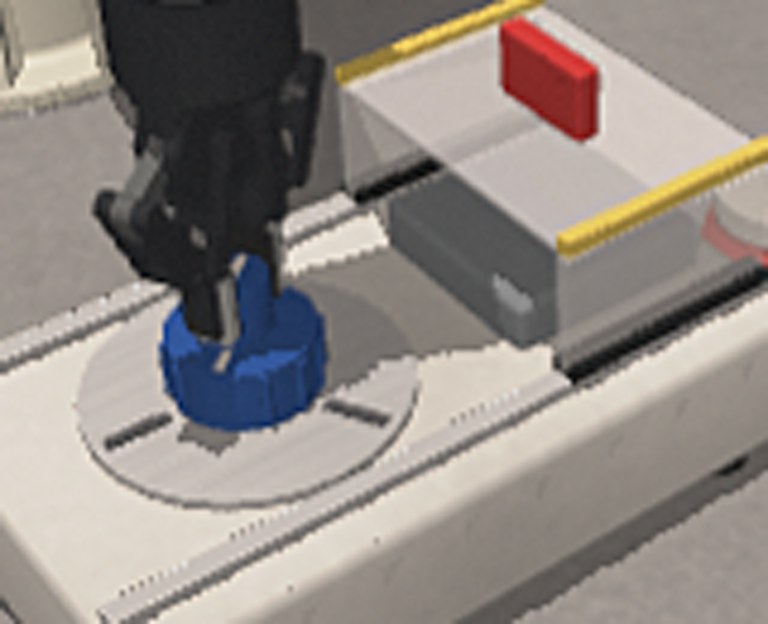

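The body mark has gone round with the fingers to (222,360), so there was no slip over the 130°. I'll lift in small steps first, watching the force.

Run:
```python
from h import *
p=np.array(get_obs()["position"]); ok=True
for dz in (.002,.004,.007):
    bot.servo_line(p+[0,0,dz],velocity=.02); o=st(dz)
    if o["wrist_force"][2]<-12: ok=False;print("held");break
if ok:
    bot.servo_line(p+[0,0,.105],velocity=.08); bot.dwell(.5); st("up")
shot("scene","lift",(110,100,320,270),3.6); shot("top","liftt",(200,150,370,270),4.5)
```

```text
0.002 t 16.52 p [ 0.5313 -0.1484  0.1625] F [ 0.9 -0.5 -1.8] M [-0.11 -0.1  -0.02] w 0.0285 j6 -2.27
0.004 t 16.77 p [ 0.5313 -0.1483  0.1647] F [-0.3 -0.2 -1. ] M [-0.05 -0.06 -0.  ] w 0.0284 j6 -2.271
0.007 t 17.07 p [ 0.5315 -0.1484  0.1679] F [ 0.2  0.5 -2.4] M [ 0.01  0.   -0.03] w 0.0285 j6 -2.272
up t 18.94 p [ 0.5315 -0.1484  0.2657] F [ 0.4 -0.4 -2. ] M [ 0.02  0.01 -0.  ] w 0.0284 j6 -2.272
```

View pics/lift.png

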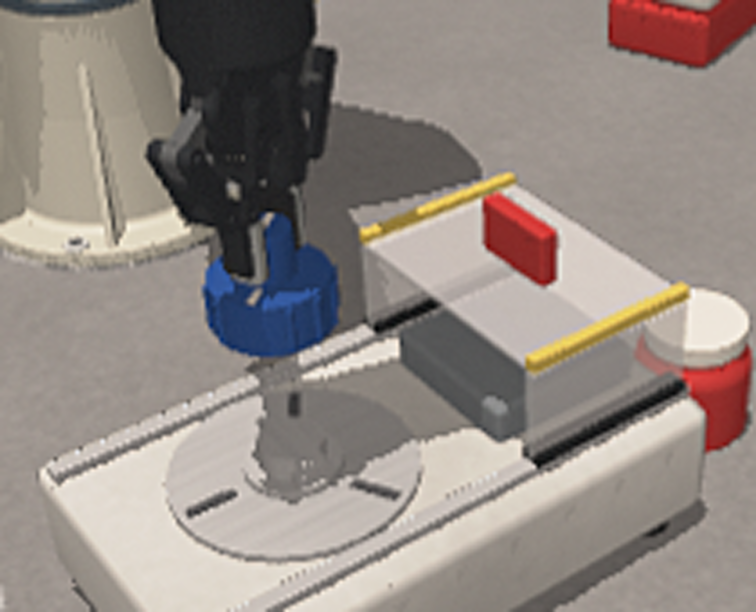

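View pics/liftt.png

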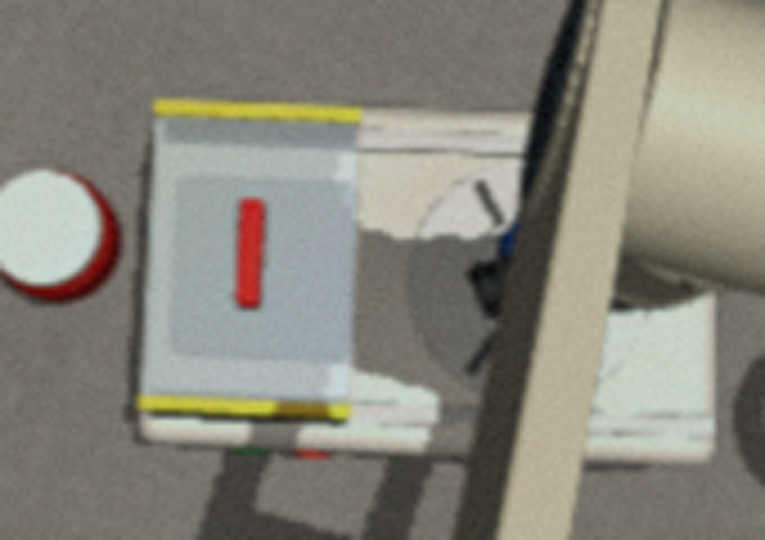

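The cap hangs upright at (270,300) over the bare spindle, and the guard's handle is at (250,253) in the top crop. One numeric check of the slide, then a check of the bystanders.

Run:
```python
from h import *
import pickle
d=vision.read_camera("top"); T=pickle.load(open("top.pkl","rb"))
f=lambda c:((c[0]+.5)/4.5-.5+200,(c[1]+.5)/4.5-.5+150)
h=ray(d,f((250,253)),.216); h0=ray(T,((498+.5)/5.5-.5+225,(240+.5)/5.5-.5+165),.216)
c,s=np.cos(Q[2]),np.sin(Q[2])
for n,p in(("now",h),("start",h0)): v=p[:2]-Q[:2];print(n,"slide",-s*v[0]+c*v[1])
df=np.abs(d["frame"].astype(int)-T["frame"]).max(2)
for n,(x0,y0,x1,y1) in dict(tub=(194,184,228,220),bowlbottle=(366,178,415,266)).items(): print(n,(df[y0:y1,x0:x1]>45).mean())
st("end")
```

```text
now slide 0.1685184562761195
start slide 0.020291696750262087
tub 0.0
bowlbottle 0.587430426716141
end t 19.09 p [ 0.5315 -0.1484  0.2657] F [-0.4 -0.6 -1. ] M [ 0.03  0.04 -0.01] w 0.0286 j6 -2.272
```

Run:
```python
from h import *
import pickle
d=shot("scene","fin",None,1.5);S=pickle.load(open("scene.pkl","rb"))
df=np.abs(d["frame"].astype(int)-S["frame"]).max(2)
print((df[250:345,50:145]>45).mean())
```

```text
0.0
```

View pics/fin.png

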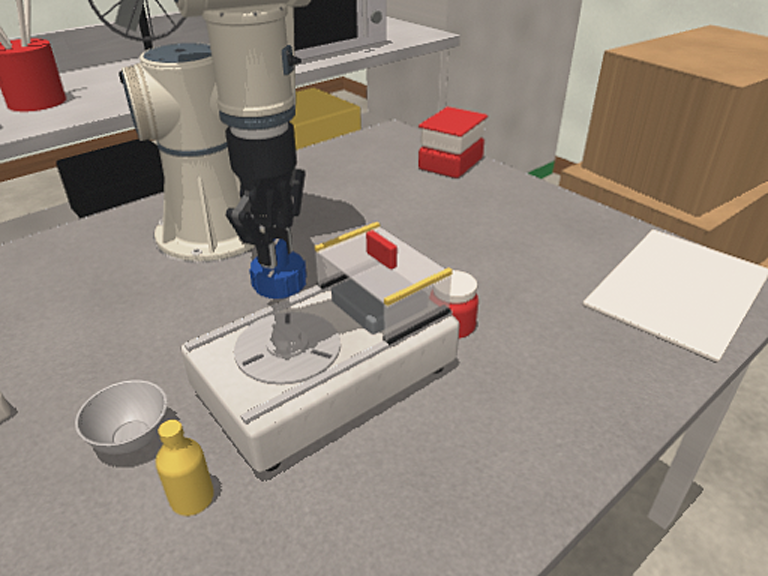

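The bowl (122,420) and bottle (185,470) haven't moved; the difference in the top view was the arm covering them. The cap is held at (278,272) and the guard is open.

Run:
```python
from h import *
hand_in(); st("done")
```

```text
the job is handed in; nothing more can be done
the job is handed in; nothing more can be done
```

The cap is off: the arm is holding it upright and still, about 10.5 cm above its seat, with the guard left open. I handed the job in at about 19 s on the robot's clock.

- **Guard:** I slid it by its handle until it hit the end stop, which showed as a 14 N push at about 0.17 m. The last camera check put the slide at about 0.1685 m, within the accuracy of reading the picture.
- **Cap:** I tried counter-clockwise first (seen from above). It turned past 15° with no stop, so that was the right way. I went on to 130°, and the cap's mark followed the fingers without slipping. It then lifted with no resistance.
- **Bowl, bottle and tub:** they are where they were. The first top-view check flagged the bowl and bottle area as changed, most likely because the arm was covering it. The scene camera showed no change there.

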